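Start the bench fume extractor and open its damper fully

ROBOT

A 7-joint arm with a two-finger parallel gripper is mounted at the origin on the work surface. World frame = base frame: x ahead of the robot, y to its left, z up, the work surface at z = 0. Lengths are in m, angles in rad, forces in N, time in s.
With the tool pointing down it reaches from about 0.35 to 0.9 m from the base axis. Payload 8.1 kg.
Tool frame: the origin (TCP) lies midway between the tips of the shut fingers; the grasp point (between the pads) lies 19 mm behind it; z points along the fingers, x is the direction in which the jaws open and shut, and the axes are right-handed (so a half turn about z gives the same grasp; the last joint's range is limited). The gripper opens to 92 mm and grips with 3 to 60 N. Pads are 19 mm wide; open, the fingers measure 130 mm over their backs; the gripper's body (75 mm by 190 mm) begins 47 mm behind the grasp point.
Start: joints at [-1.318, 0.434, 0.025, 1.573, -0.012, 1.134, -0.075], TCP at [0.218, 0.586, 0.227] pointing down, gripper open.
Joint ranges: [-2.62, 2.62], [-0.44, 2.09], [-1.27, 1.32], [0.08, 2.57], [-1.32, 4.46], [0.12, 2], [-2.74, 2.74]. Speed limits (rad/s): [2.22, 2.22, 3.01, 3.01, 3.14, 3.14, 3.14].

INTERFACE

Orientations are given as a rotation vector (axis times angle).
In Python, from cell import arm gives the robot as it stands. The module is installed in compiled form; this text tells all that it offers.
- The arm moves only by the tool play_rows, never from a script. Its argument "motion" is a list of rows, each a list of 7 numbers: the gripper's target within -1 to 1 (fully open at 1, half-way at 0, shut at -1), then the shift along the tool's x, y, z in mm, then the turn, a rotation vector about the tool's x, y, z in rad. In form: [[claw, tx, ty, tz, ax, ay, az], ...]. A call has 1 to 10 rows; each row is the pose to reach, as a shift and turn from the pose measured when the call began, along the tool's axes at that moment; what a row does not reach only later rows make up. A row lasts 1/10 s, in which the tool goes at most 50 mm and 8.59 degrees, less where a joint would pass 70% of its speed; a pose out of reach is approached as far as the arm can. A call with a gripper value outside its range is refused whole. The fingers move at their own pace and stop on an object; "force" is the grip in N (left out, the last holds). Time passes only in rows, so rows that repeat a pose let the fingers close. It gives the time, the measured TCP pose, the force and the opening at its end, in the units of the state.
- arm.observe(): the state, without advancing time (a new reading comes with each control period).
- arm.get_image(name): name is "scene" or "top" or "wrist"; returns a dict with "img" (480x640x3 uint8, blue, green, red), "depth" (480x640 float32, m along the optical axis (not along the pixel's ray), 0 where there is no reading), "K" (3x3 intrinsics, pixels), "rvec" (rotation vector, rad) and "tvec" (3), from world to camera coordinates, as OpenCV has them. Camera axes: x right, y down, z forward; pixel columns grow to the right and rows downward; lengths in m; the calibration is good to about 2 mm. A picture is of the moment at which its call begins.
- arm.sign_off(): hands the job in, once; it reports no verdict.
Trained networks look in a picture, given as the dict that the camera call returned (one of the last four; its "shot" number tells which), for a name from the list of things; names that differ only in an ending like _2 or _b are one class to them, and where a whole thing is asked for, a point or a joint stands for the part that bears it (a point fixed in the world has none). Each returns a list of dicts, best first, with "score" (0 to 1); they miss things now and then, are a little off and sometimes report something else, mostly with a low value. They report only what shows in the picture. A call takes as long as a camera call.
- arm.look_for(picture, query): "box" ([left, top, width, height] as shares, 0 to 1, of the picture: columns of its width, rows of its height, round what is visible of it).
The state is a dict: "clock": time; "joints": joint angles; "dq": joint speeds; "joint_efforts": joint torques, N m; "position": TCP position; "ee_rot": TCP orientation; "force": force on the tool from outside, world axes, zero at the start; "ft_torque": the same for the moment, N m; "width": opening from 0.0 (shut) to 1.0 (fully open).
Only numpy, scipy, OpenCV 4.12 (cv2) and the standard library are available. Lean on these libraries where they do the work, as an engineer would, in place of code of your own. Each camera call takes 0.05 s, during which the arm holds its last target. There are 200 camera calls.

TASK

Get the bench fume extractor drawing at full strength: press its start button right down with a fingertip to start the fan, then push the damper lever with the outside of the fingers past the half-open click until it stops in the fully open notch, along the duct. Push the lever, do not take it between the fingers; do not press the mushroom stop button, do not move the rack, bottle and beaker standing round the extractor, and finish with the hand clear.

Things in the scene. Friction and masses are not known exactly. Their poses are not given: they have to be found in the camera images.
- extractor: Bench fume extractor, fixed; origin on the bench below the damper spindle. A 100 mm metal duct lies along its y axis, 45 to 145 mm high, y -200 to 150 mm; black hood (176 mm across) at the -y end, out to y -280; white fan unit at the +y end (x -130 to 130, y 150 to 390 mm, 170 mm high). On its top a grey starter box, 200 mm high (x -122 to -48, y 155 to 320 mm), bears two push buttons.
- spindle (a point): Fixed point on the vertical axis the damper lever turns about, 166 mm above the bench, the height of the lever's bar. Below the lever, on the duct, lies a flat steel quadrant plate: a 90-degree sector of 92 mm radius from the extractor's -x to its -y, top face 152 mm high, with raised ribs.
- damper_lever (a joint): Lever angle, rad; starts at 0 to 0.55, stays where left. 0 = shut: points along the extractor's -x, square to the duct. Grows counter-clockwise seen from above to 1.571 = fully open (hard stop): points along -y, over the duct to the hood. Click notches: half open at 0.785 (ribs 0.685, 0.885); full open between a rib at 1.471 and the stop. Push at the knob: 1 to 2 N, over a rib 6 to 7 N.
- lever_knob (a point): Black upright knob at the damper lever's end: round, 17 to 23 mm in diameter, from 168 to 214 mm above the bench. This point is on its axis, 195 mm high, 115 mm from the spindle: at spindle + 115 mm * (-cos, -sin) of the lever angle in the extractor's frame.
- lever_axis (a point): Point on the lever's turning axis, 166 mm high, turning with the lever: its -x axis runs along the bar to the knob, y across the bar. The bar is flat steel 18 mm wide, 164 to 168 mm high, ending 11 mm beyond the knob's axis. On it, 70 mm from the spindle, stands the 17 mm round housing of the sprung click pin, 183 mm high; the pin's end shows above it, up to 191 mm.
- start_button_top (a point): Centre of the top of the start button, the low flat round one: 30 mm in diameter in a 46 mm black collar, top 222 mm above the bench and 10 mm above the collar. At x -85, y 195 mm in the extractor's frame. Pressed straight down.
- start_button (a joint): Travel of the start button in m, 0 (out) to 0.006 (right down); sprung, about 1.5 N at first and 5 N right down; comes back when let go.
- stop_button_top (a point): Centre of the top of the stop button, the taller mushroom-headed one, 42 mm in diameter, top 241 mm above the bench, 80 mm from the start button along the extractor's +y. To be left alone.
- stop_button (a joint): Travel of the stop button in m, 0 (out) to 0.006 (pressed).
- tube_rack_mid (a point): Loose wooden test-tube rack with white end plates and six empty glass tubes, standing before the hood: 268 mm long by 62 mm wide, 115 mm high (152 mm with the tubes); this point is its centre, 58 mm above the bench. To be left alone.
- reagent_bottle_mid (a point): Loose capped brown glass reagent bottle, 60 mm in diameter, 135 mm high, standing in front of the duct; this point is its centre, 68 mm above the bench. To be left alone.
- beaker_mid (a point): Loose empty glass beaker, 66 mm in diameter, 85 mm high, standing in front of the duct; this point is its centre, 43 mm above the bench. To be left alone.

How it is judged:
By the outcome, as a careful person would: the job done as asked, in the order asked, and still so for the second after the job is handed in, with the robot touching nothing.
It also fails if it takes over 48 s, if anything falls off the work surface, if the arm or the gripper's body presses on something with over 40 N, if the wrist force passes 120 N, or if a joint passes its speed limit or range.

## Working session

There is one attempt and no reset: what is moved stays moved. The work goes in short steps, Python scripts to look and compute and a tool call to move; the robot and the scene stay as the last step left them, time stands still between calls to the robot, and variables do not carry over. Pictures are saved under pics/ and viewed, on a budget of 10 in all, crops included, one or two more only if the job needs it, and the job is handed in when it is done.

Besides the shell and the picture viewer there is one more tool, called after "Request:" in YAML: its name, and indented under it one key for each argument. play_rows: Moves the arm, as the interface text tells. Its arguments: {"type":"object","properties":{"motion":{"type":"array"},"force":{"type":"number"}},"required":["motion"]}

```bash
mkdir -p pics; cat > h.py <<'E'
import numpy as np, cv2
from cell import arm
def shot(n,f=None):
    p=arm.get_image(n)
    if f: cv2.imwrite('pics/'+f,p['img'])
    return p
def cloud(p):
    K=p['K'];d=p['depth'];R=cv2.Rodrigues(np.array(p['rvec'],float))[0];t=np.array(p['tvec']).ravel()
    v,u=np.mgrid[:480,:640]
    c=np.stack([(u-K[0,2])/K[0,0]*d,(v-K[1,2])/K[1,1]*d,d],-1)
    w=(c-t)@R
    w[d==0]=np.nan
    return w
def proj(p,X):
    return cv2.projectPoints(np.array(X,float).reshape(-1,3),np.array(p['rvec'],float),np.array(p['tvec'],float),p['K'],None)[0].reshape(-1,2)
E
python3 - <<'E'
from h import *
np.set_printoptions(precision=3,suppress=True)
s=arm.observe();print(s['clock'],s['position'],s['ee_rot'],s['width'])
for n in ['top','scene']:
    p=shot(n,n+'1.png');w=cloud(p);np.save(n+'.npy',w)
    for q in ['extractor','lever_knob','damper_lever','start_button','stop_button','tube_rack_mid','reagent_bottle_mid','beaker_mid']:
        for r in arm.look_for(p,q)[:2]:
            b=np.array(r['box'])*[640,480,640,480];c=(int(b[1]+b[3]/2),int(b[0]+b[2]/2))
            print(n,q,round(r['score'],2),b.round(),w[c])
E
```

```text
0.0 [0.218 0.585 0.226] [ 2.579  1.793 -0.002] 0.9996454971061796
top extractor 0.85 [ 77. 130. 331. 183.] [0.55  0.13  0.139]
top lever_knob 0.93 [264. 192.  36.  63.] [0.542 0.043 0.169]
top damper_lever 0.87 [268. 195.  30.  61.] [0.538 0.041 0.169]
top start_button 0.55 [183. 258.  14.  13.] [0.455 0.224 0.224]
top stop_button 0.62 [144. 265.  15.  24.] [0.429 0.294 0.242]
top tube_rack_mid 0.96 [395. 118.  74. 124.] [ 0.645 -0.285  0.098]
top reagent_bottle_mid 0.86 [340. 239.  28.  28.] [ 0.481 -0.108  0.139]
top beaker_mid 0.83 [236. 262.  29.  32.] [0.434 0.128 0.002]
top beaker_mid 0.59 [140. 265.  23.  23.] [0.431 0.295 0.238]
scene extractor 0.7 [204. 181. 372. 205.] [0.608 0.154 0.111]
scene extractor 0.27 [353. 220.  29.  31.] [0.401 0.109 0.044]
scene lever_knob 0.6 [324. 203.  30.  62.] [0.531 0.04  0.171]
scene damper_lever 0.64 [322. 199.  31.  64.] [0.53  0.04  0.178]
scene start_button 0.6 [419. 192.  17.  16.] [0.465 0.224 0.225]
scene stop_button 0.48 [454. 182.  19.  17.] [0.444 0.298 0.237]
scene tube_rack_mid 0.7 [257. 227.  25.  41.] [ 0.512 -0.109  0.1  ]
scene tube_rack_mid 0.68 [155. 238.  48. 136.] [ 0.716 -0.263  0.131]
scene reagent_bottle_mid 0.96 [257. 226.  28.  42.] [ 0.512 -0.109  0.1  ]
scene beaker_mid 0.73 [354. 222.  30.  30.] [0.403 0.112 0.043]
scene beaker_mid 0.34 [256. 226.  27.  43.] [ 0.509 -0.112  0.097]
```

View pics/top1.png

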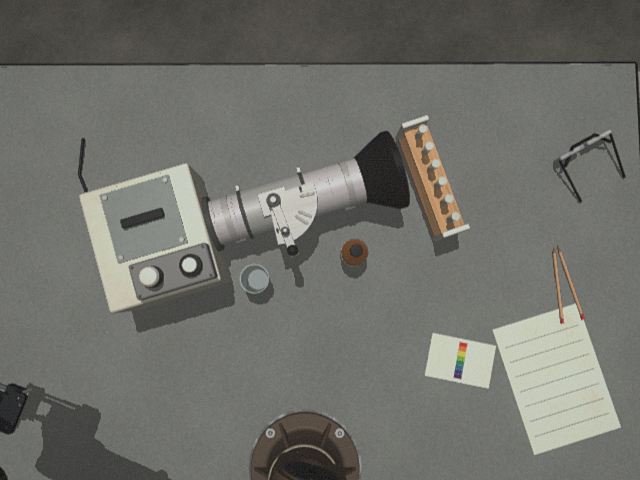

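View pics/scene1.png

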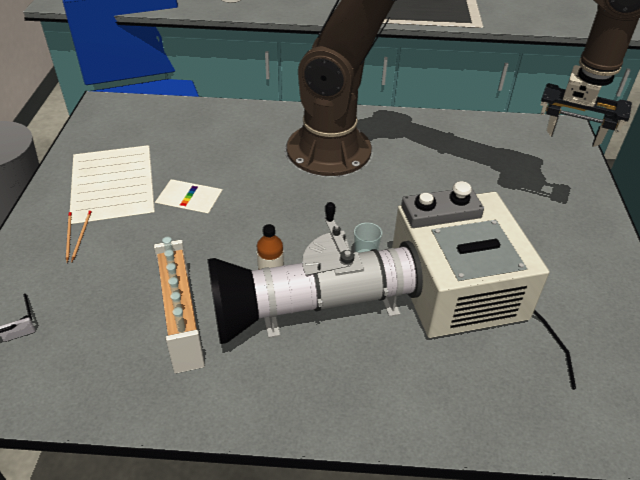

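The top view shows the starter box with the start button at (190,265) and the stop button at (150,277). The spindle is at (273,200) and the knob at (292,250). The bottle is at (354,252), the beaker at (255,279), and the rack stands in front of the hood.

```bash
python3 - <<'E'
from h import *
np.set_printoptions(precision=4,suppress=True)
w=np.load('top.npy').reshape(-1,3); s=np.load('scene.npy').reshape(-1,3)
def sel(w,zl,zh,c,r): return w[(w[:,2]>zl)&(w[:,2]<zh)&(np.hypot(w[:,0]-c[0],w[:,1]-c[1])<r)]
for nm,c in [('top',w),('scene',s)]:
    f=sel(c,.163,.26,(.53,.31),.21)
    r=cv2.minAreaRect((f[:,:2]*1000).astype(np.float32)); print(nm,'fan',r,np.median(f[:,2]))
    b=sel(c,.195,.206,(.45,.25),.15)
    print('box',cv2.minAreaRect((b[:,:2]*1000).astype(np.float32)))
    for n,cc,zl,zh in [('start',(.46,.224),.217,.23),('stop',(.435,.296),.230,.25),('knob',(.45,.015),.195,.23),('pin',(.48,.02),.178,.194)]:
        k=sel(c,zl,zh,cc,.06)
        if len(k): print(n,len(k),k.mean(0),(k.min(0)+k.max(0))/2,np.ptp(k,axis=0))
    for n,cc,zl,zh in [('bottle',(.487,-.108),.03,.15),('beaker',(.42,.11),.03,.1)]:
        k=sel(c,zl,zh,cc,.06); print(n,len(k),(k.min(0)+k.max(0))/2,np.ptp(k,axis=0))
    d=sel(c,.125,.15,(.57,.03),.16);v=np.linalg.svd(d[:,:2]-d[:,:2].mean(0),full_matrices=False)[2][0];print('duct',d.mean(0),np.degrees(np.arctan2(v[1],v[0])))
E
```

```text
top fan ((513.5211181640625, 320.68115234375), (260.6936340332031, 241.09677124023438), 16.581439971923828) 0.17321810223463907
box ((441.4934997558594, 264.0987243652344), (74.87109375, 165.42691040039062), 16.520349502563477)
start 183 [0.4532 0.2238 0.2223] [0.4562 0.2206 0.2221] [0.0378 0.0359 0.0102]
stop 329 [0.4304 0.2995 0.2382] [0.4311 0.3011 0.2375] [0.0391 0.038  0.0147]
knob 100 [0.4829 0.0204 0.2108] [0.4834 0.0208 0.2071] [0.0206 0.0203 0.0202]
pin 52 [0.525  0.0369 0.1847] [0.5252 0.0371 0.1868] [0.0151 0.0148 0.0134]
bottle 601 [ 0.4865 -0.1118  0.0862] [0.0597 0.0584 0.1109]
beaker 307 [0.4289 0.1239 0.0614] [0.0642 0.0916 0.0626]
duct [0.5949 0.0392 0.1404] -73.89958005917858
scene fan ((515.6383666992188, 318.4949645996094), (262.8514404296875, 241.9078826904297), 16.89275550842285) 0.17224052496011308
box ((444.2383728027344, 262.98541259765625), (79.03089904785156, 166.08685302734375), 15.872152328491211)
start 115 [0.4569 0.2219 0.2213] [0.4585 0.2223 0.2219] [0.0378 0.028  0.0089]
stop 198 [0.4366 0.2979 0.2371] [0.4331 0.2997 0.2366] [0.0417 0.0392 0.0132]
knob 100 [0.4896 0.0189 0.2065] [0.4876 0.0188 0.2064] [0.021  0.0199 0.0222]
pin 87 [0.5119 0.0278 0.1844] [0.5108 0.0258 0.1857] [0.0516 0.0323 0.0153]
bottle 893 [ 0.4959 -0.1144  0.0847] [0.0516 0.0594 0.1082]
beaker 709 [0.4299 0.1228 0.0609] [0.0712 0.0931 0.0615]
duct [0.6111 0.0393 0.1397] 105.41133242057677
```

```bash
cat >> h.py <<'E'
from scipy.spatial.transform import Rotation as Ro
YAW=np.radians(16.5);O=np.array([.5907,.0616])
def ext(x,y): return O+np.array([[np.cos(YAW),-np.sin(YAW)],[np.sin(YAW),np.cos(YAW)]])@[x,y]
def rows(wps):  # (x,y,z,azimuth deg of tool x, claw)
    s=arm.observe();p=np.array(s['position']);R=Ro.from_rotvec(s['ee_rot'])
    for x,y,z,a,g in wps:
        a=np.radians(a);c,n=np.cos(a),np.sin(a)
        T=Ro.from_matrix(np.array([[c,n,0],[n,-c,0],[0,0,-1]]))
        t=R.inv().apply(np.array([x,y,z])-p)*1000
        print([g]+[round(float(v)) for v in t]+[round(float(v),3) for v in (R.inv()*T).as_rotvec()])
E
python3 - <<'E'
from h import *
print(ext(-.085,.195))
rows([(.218,.585,.29,69,-1),(.454,.2235,.29,-10,-1),(.454,.2235,.235,-10,-1)])
E
```

```text
[0.45381733 0.22442854]
[-1, -1, 1, -63, 0.0, -0.0, 0.011]
[-1, -257, 348, -63, -0.0, -0.0, 1.389]
[-1, -257, 348, -8, -0.0, -0.0, 1.389]
```

Request:
play_rows:
  motion:
    - [-1,0,0,-40,0,0,0]
    - [-1,-10,12,-63,0,0,0.14]
    - [-1,-38,52,-63,0,0,0.28]
    - [-1,-66,90,-63,0,0,0.42]
    - [-1,-95,128,-63,0,0,0.56]
    - [-1,-123,166,-63,0,0,0.7]
    - [-1,-151,204,-63,0,0,0.84]
    - [-1,-180,242,-63,0,0,0.98]
    - [-1,-208,280,-63,0,0,1.12]
    - [-1,-236,318,-63,0,0,1.26]
  force: 20

```text
clock: 1.9
position: [0.4343, 0.2522, 0.2901]
ee_rot: [-3.14, 0.08, -0.001]
force: [0.2, 0.8, -0.2]
width: 0.175
```

```bash
python3 - <<'E'
from h import *
s=arm.observe();print(s['clock'],s['position'],s['width'],s['force'])
rows([(.454,.2235,.26,-10,-1),(.454,.2235,.23,-10,-1)])
E
```

```text
1.9 [0.4343348  0.25215015 0.29010142] 0.174575091897444 [ 0.19068844  0.83959797 -0.17798018]
[-1, 21, 28, 30, -0.001, -0.0, 0.124]
[-1, 21, 28, 60, -0.001, -0.0, 0.124]
```

Request:
play_rows:
  motion:
    - [-1,21,28,10,0,0,0.124]
    - [-1,21,28,30,0,0,0.124]
    - [-1,21,28,50,0,0,0.124]
    - [-1,21,28,50,0,0,0.124]
    - [-1,21,28,50,0,0,0.124]

```text
clock: 2.4
position: [0.4539, 0.2233, 0.2404]
ee_rot: [-3.129, 0.274, -0.0]
force: [0.3, -0.2, 1.1]
width: 0.006
```

```bash
python3 - <<'E'
from h import *
s=arm.observe();print(s['clock'],s['position'],s['width'],s['force'])
p=shot('scene');im=p['img'];cv2.imwrite('pics/s2.png',cv2.resize(im[140:260,360:520],(800,600)))
print(proj(p,[.454,.2235,.222]),proj(p,s['position']))
E
```

```text
2.4 [0.45385067 0.22325912 0.24044404] 0.0059296982960363835 [ 0.3439256  -0.19494117  1.10425659]
[[426.20319512 196.4615602 ]] [[427.28146427 189.77694637]]
```

View pics/s2.png

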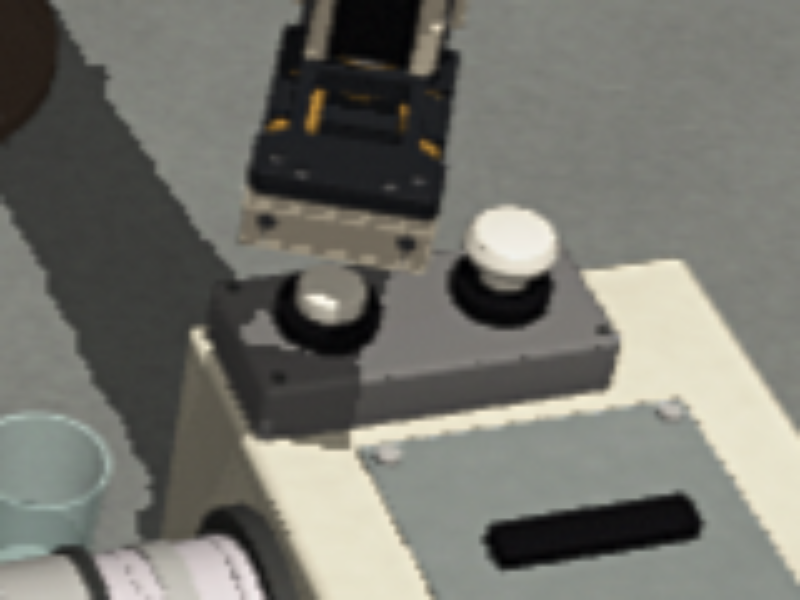

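Request:
play_rows:
  motion:
    - [-1,0,0,12,0,0,0]
    - [-1,0,0,18,0,0,0]
    - [-1,0,0,20,0,0,0]
    - [-1,0,0,22,0,0,0]
    - [-1,0,0,22,0,0,0]

```text
clock: 2.95
position: [0.4541, 0.2238, 0.219]
ee_rot: [-3.128, 0.273, -0.001]
force: [-2.0, 1.3, 3.0]
width: 0.003
```

Request:
play_rows:
  motion:
    - [-1,0,0,2,0,0,0]
    - [-1,0,0,3,0,0,0]
    - [-1,0,0,3,0,0,0]

```text
clock: 3.25
position: [0.4541, 0.2238, 0.2163]
ee_rot: [-3.128, 0.273, -0.001]
force: [-1.9, -0.0, 5.7]
width: 0.007
```

Request:
play_rows:
  motion:
    - [-1,0,0,1,0,0,0]
    - [-1,0,0,2,0,0,0]
    - [-1,0,0,2,0,0,0]

```text
clock: 3.55
position: [0.4542, 0.2238, 0.216]
ee_rot: [-3.126, 0.273, -0.002]
force: [-8.4, -3.3, 22.6]
width: 0.008
```

Request:
play_rows:
  motion:
    - [-1,0,0,-10,0,0,0]
    - [-1,0,0,-45,0,0,0]
    - [-1,0,0,-74,0,0,0]

```text
clock: 3.85
position: [0.4541, 0.2232, 0.291]
ee_rot: [-3.127, 0.274, -0.002]
force: [0.1, 1.4, 0.1]
width: 0.005
```

```bash
cat >> h.py <<'E'
def push(th,off,z=.188):
    k=ext(-.115*np.cos(th),-.115*np.sin(th)); t=ext(np.sin(th),-np.cos(th))-O
    q=k-off*t
    return (q[0],q[1],z,np.degrees(np.arctan2(t[1],t[0])),-1)
E
python3 - <<'E'
from h import *
s=arm.observe();print(s['clock'],s['position'],s['force'])
p=shot('top','t2.png');w=cloud(p).reshape(-1,3)
k=w[(w[:,2]>.2)&(w[:,2]<.23)&(np.hypot(w[:,0]-.484,w[:,1]-.02)<.03)];print(len(k),(k.min(0)+k.max(0))/2)
rows([push(.08,.06,.29),push(.08,.06,.188)])
E
```

```text
3.85 [0.45414172 0.22318899 0.29101494] [0.0691061  1.40561849 0.10174434]
97 [0.48334676 0.02083353 0.21029268]
[-1, 31, 145, 5, -0.01, -0.001, 1.028]
[-1, 31, 145, 107, -0.01, -0.001, 1.028]
```

Request:
play_rows:
  motion:
    - [-1,4,20,0,0,0,0.13]
    - [-1,8,40,0,0,0,0.26]
    - [-1,12,60,0,0,0,0.39]
    - [-1,17,80,0,0,0,0.52]
    - [-1,21,100,0,0,0,0.65]
    - [-1,26,120,0,0,0,0.78]
    - [-1,31,145,5,0,0,0.91]
    - [-1,31,145,5,0,0,1.03]
    - [-1,31,145,55,0,0,1.03]
    - [-1,31,145,95,0,0,1.03]

```text
clock: 4.9
position: [0.4625, 0.0764, 0.1987]
ee_rot: [-2.579, 1.775, -0.005]
force: [0.1, 1.2, -1.5]
width: 0.006
```

```bash
python3 - <<'E'
from h import *
s=arm.observe();print(s['clock'],s['position'],s['force'],s['joints'])
p=shot('scene');cv2.imwrite('pics/s3.png',cv2.resize(p['img'][130:310,240:480],(800,600)))
rows([push(.08,.045),push(.08,.036),push(.08,.0295)])
E
```

```text
4.9 [0.46250351 0.07639113 0.19865333] [ 0.12098261  1.22956503 -1.52819942] [-0.81947693  0.22061884  0.65949315  2.02443109 -0.17413724  0.93891668
 -1.27520251]
[-1, 16, -3, 5, -0.002, 0.003, -0.002]
[-1, 25, -3, 5, -0.002, 0.003, -0.002]
[-1, 31, -3, 5, -0.002, 0.003, -0.002]
```

View pics/s3.png

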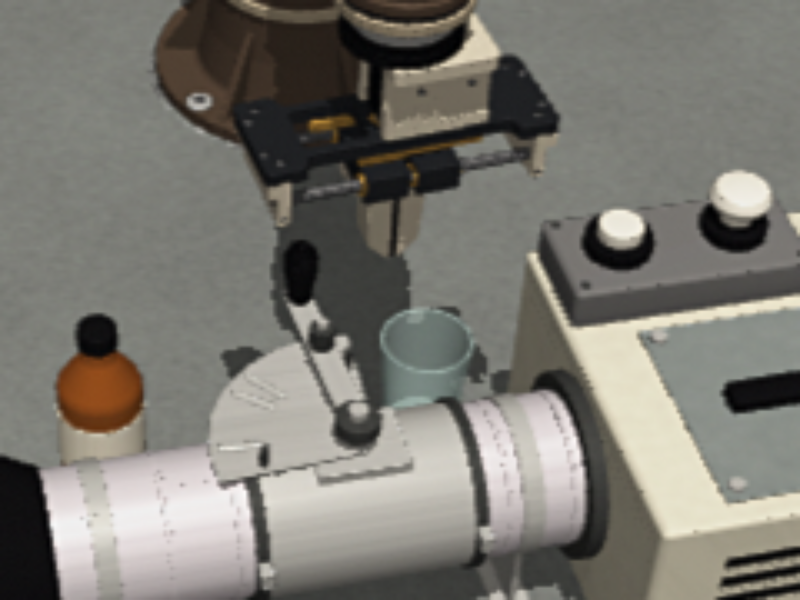

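The shut fingers (crop about (395,240)) hang beside the knob (300,270) on its far side from the hood, clear of the beaker. I'm starting the push.

```bash
python3 - <<'E'
from h import *
rows([push(.08,.04),push(.08,.0295)]+[push(t,.0295) for t in (.13,.19,.26,.33,.40,.47,.54,.6)])
E
```

```text
[-1, 21, -3, 5, -0.002, 0.003, -0.002]
[-1, 31, -3, 5, -0.002, 0.003, -0.002]
[-1, 37, -2, 5, -0.002, 0.003, -0.052]
[-1, 44, -1, 5, -0.002, 0.003, -0.112]
[-1, 52, 0, 5, -0.002, 0.003, -0.182]
[-1, 61, 1, 5, -0.002, 0.003, -0.252]
[-1, 69, 0, 5, -0.002, 0.003, -0.322]
[-1, 77, -1, 5, -0.002, 0.003, -0.392]
[-1, 86, -2, 5, -0.002, 0.003, -0.462]
[-1, 92, -4, 5, -0.003, 0.003, -0.522]
```

Request:
play_rows:
  motion:
    - [-1,21,-3,5,0,0,0]
    - [-1,31,-3,5,0,0,0]
    - [-1,37,-2,5,0,0,-0.05]
    - [-1,44,-1,5,0,0,-0.11]
    - [-1,52,0,5,0,0,-0.18]
    - [-1,61,1,5,0,0,-0.25]

```text
clock: 5.55
position: [0.4802, 0.0187, 0.1892]
ee_rot: [-2.788, 1.437, 0.001]
force: [0.6, 1.1, 0.3]
width: 0.006
```

```bash
python3 - <<'E'
from h import *
s=arm.observe();print(s['clock'],s['position'],s['force'])
p=shot('scene');cv2.imwrite('pics/s4.png',cv2.resize(p['img'][130:310,240:480],(800,600)))
rows([push(t,.0295) for t in (.40,.47,.54,.61,.68,.75,.82,.89,.96,1.03)])
E
```

```text
5.55 [0.48022448 0.01870424 0.18921758] [0.62825305 1.11837177 0.27161879]
[-1, 6, 1, 1, -0.004, 0.001, -0.066]
[-1, 14, 3, 1, -0.004, 0.001, -0.136]
[-1, 22, 3, 1, -0.004, 0.001, -0.206]
[-1, 31, 3, 1, -0.004, 0.001, -0.276]
[-1, 39, 3, 1, -0.004, 0.001, -0.346]
[-1, 47, 2, 1, -0.004, 0.001, -0.416]
[-1, 55, 0, 1, -0.004, 0.0, -0.486]
[-1, 63, -2, 1, -0.005, 0.0, -0.556]
[-1, 71, -5, 1, -0.005, 0.0, -0.626]
[-1, 79, -8, 1, -0.005, 0.0, -0.696]
```

View pics/s4.png

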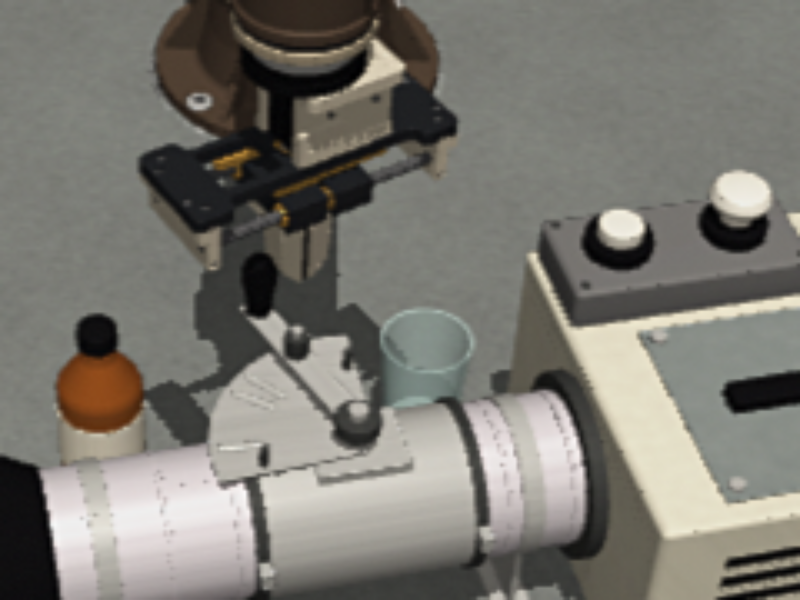

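The lever is moving with the finger's outside against the knob, which is now at crop (260,285). I'll continue through half-open.

Request:
play_rows:
  motion:
    - [-1,6,1,1,0,0,-0.07]
    - [-1,14,3,1,0,0,-0.14]
    - [-1,22,3,1,0,0,-0.21]
    - [-1,31,3,1,0,0,-0.28]
    - [-1,39,3,1,0,0,-0.35]
    - [-1,47,2,1,0,0,-0.42]
    - [-1,55,0,1,0,0,-0.49]
    - [-1,63,-2,1,0,0,-0.56]
    - [-1,71,-5,1,0,0,-0.63]
    - [-1,79,-8,1,0,0,-0.7]

```text
clock: 6.6
position: [0.5335, -0.0424, 0.1895]
ee_rot: [-3.113, 0.388, -0.004]
force: [-0.9, 1.2, -0.2]
width: 0.005
```

```bash
python3 - <<'E'
from h import *
s=arm.observe();print(s['clock'],s['position'],s['force'],s['joints'])
p=shot('scene');cv2.imwrite('pics/s5.png',cv2.resize(p['img'][130:310,240:480],(800,600)))
rows([push(t,.0295) for t in (1.1,1.17,1.24,1.31,1.38,1.45,1.52,1.57,1.61,1.63)])
E
```

```text
6.6 [ 0.53349702 -0.04240308  0.1894885 ] [-0.86286703  1.16083599 -0.1634674 ] [-0.3804522   0.33879914  0.4757673   1.87285728 -0.19071621  0.97096927
 -0.06786505]
[-1, 6, 1, 2, -0.004, -0.004, -0.061]
[-1, 15, 2, 2, -0.004, -0.004, -0.131]
[-1, 23, 3, 2, -0.004, -0.004, -0.201]
[-1, 31, 3, 2, -0.004, -0.004, -0.271]
[-1, 40, 3, 2, -0.004, -0.004, -0.341]
[-1, 48, 2, 2, -0.003, -0.004, -0.411]
[-1, 56, 0, 2, -0.003, -0.005, -0.481]
[-1, 62, -1, 2, -0.003, -0.005, -0.531]
[-1, 66, -3, 2, -0.003, -0.005, -0.571]
[-1, 69, -4, 2, -0.003, -0.005, -0.591]
```

View pics/s5.png

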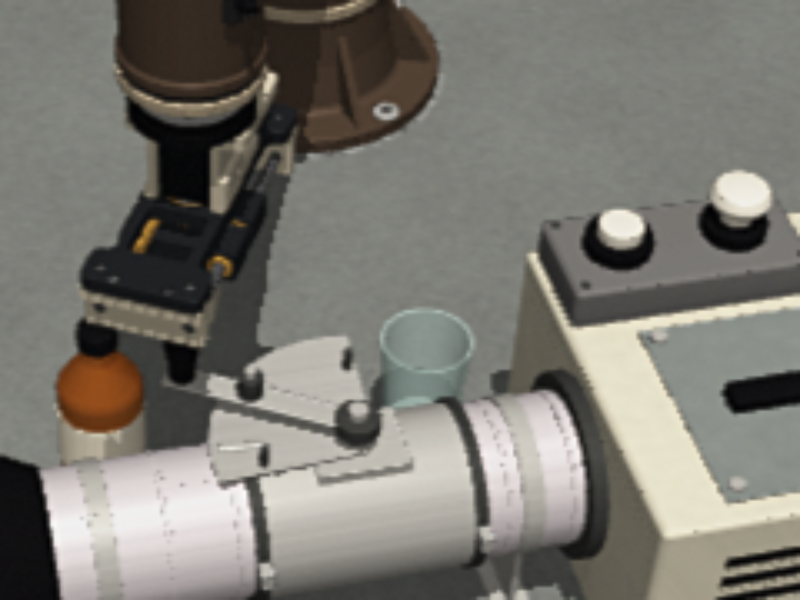

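The lever is past the half-open ribs, with the knob at (180,365). Next I push it to the stop.

Request:
play_rows:
  motion:
    - [-1,6,1,1,0,0,-0.06]
    - [-1,15,2,1,0,0,-0.13]
    - [-1,23,3,1,0,0,-0.2]
    - [-1,31,3,1,0,0,-0.27]
    - [-1,40,3,1,0,0,-0.34]
    - [-1,48,2,1,0,0,-0.41]
    - [-1,56,0,1,0,0,-0.48]
    - [-1,60,-1,1,0,0,-0.52]
    - [-1,62,-1,1,0,0,-0.53]
    - [-1,62,-1,1,0,0,-0.53]

```text
clock: 7.65
position: [0.5954, -0.0575, 0.1895]
ee_rot: [-3.108, -0.443, -0.009]
force: [-0.2, 0.3, 0.4]
width: 0.006
```

```bash
python3 - <<'E'
from h import *
s=arm.observe();print(s['clock'],s['position'],s['force'])
rows([push(t,.0295) for t in (1.56,1.6,1.63,1.66)])
E
```

```text
7.65 [ 0.59539546 -0.05748217  0.18948931] [-0.17669718  0.27619464  0.36238194]
[-1, -1, -1, 1, -0.001, -0.006, 0.006]
[-1, 3, 0, 2, -0.001, -0.006, -0.034]
[-1, 7, 1, 2, -0.001, -0.006, -0.064]
[-1, 10, 2, 2, -0.001, -0.006, -0.094]
```

Request:
play_rows:
  motion:
    - [-1,2,0,0,0,0,0]
    - [-1,4,0,0,0,0,0]
    - [-1,5,0,0,0,0,0]
    - [-1,5,0,0,0,0,0]

```text
clock: 8.05
position: [0.5978, -0.0569, 0.1895]
ee_rot: [-3.108, -0.44, -0.001]
force: [-10.5, -1.8, 6.9]
width: 0.006
```

The force rose to about 11 N and motion stopped, so the lever is at the hard stop. I'm backing off and lifting.

Request:
play_rows:
  motion:
    - [-1,-8,0,0,0,0,0]
    - [-1,-30,0,0,0,0,0]
    - [-1,-40,0,-30,0,0,0]
    - [-1,-60,0,-75,0,0,0]
    - [-1,-110,0,-100,0,0,0]
    - [-1,-155,0,-110,0,0,0]
    - [-1,-195,0,-110,0,0,0]
    - [-1,-195,0,-110,0,0,0]

```text
clock: 8.85
position: [0.406, -0.1133, 0.3]
ee_rot: [-3.108, -0.433, -0.004]
force: [0.5, 0.3, 0.5]
width: 0.005
```

```bash
python3 - <<'E'
from h import *
np.set_printoptions(precision=4,suppress=True)
s=arm.observe();print(s['clock'],s['position'],s['force'])
for n in ['top','scene']:
    p=shot(n);cv2.imwrite(f'pics/{n}6.png',cv2.resize(p['img'][100:340,60:480] if n=='top' else p['img'][120:390,140:500],(800,457) if n=='top' else (800,600)))
    w=cloud(p).reshape(-1,3);e=ext(0,-.115)
    k=w[(w[:,2]>.192)&(w[:,2]<.23)&(np.hypot(w[:,0]-e[0],w[:,1]-e[1])<.04)]
    c=(k.min(0)+k.max(0))/2;d=c[:2]-O;th=np.arctan2(d[1],d[0])-YAW+np.pi
    print(n,len(k),c,np.linalg.norm(d),th)
    for q in ['tube_rack_mid','reagent_bottle_mid','beaker_mid']:
        r=arm.look_for(p,q)[:1]
        if r: print(q,(np.array(r[0]['box'])*[640,480,640,480]).round())
E
```

```text
8.85 [ 0.406  -0.1133  0.3   ] [0.5486 0.2557 0.4529]
top 107 [ 0.6232 -0.0482  0.2078] 0.1144848719456549 1.5708157171802974
tube_rack_mid [397. 118.  71. 122.]
beaker_mid [240. 263.  22.  31.]
scene 130 [ 0.626  -0.0493  0.2044] 0.11639255576212768 1.590621302040795
tube_rack_mid [157. 236.  47. 138.]
reagent_bottle_mid [256. 226.  28.  43.]
beaker_mid [354. 219.  30.  36.]
```

View pics/top6.png

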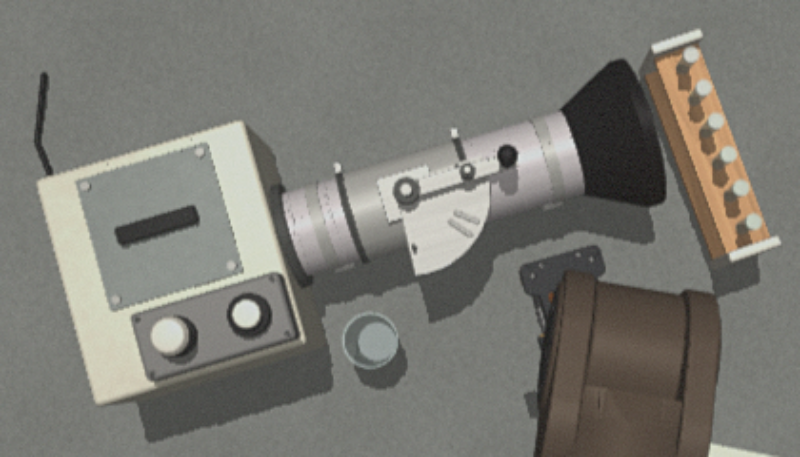

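View pics/scene6.png

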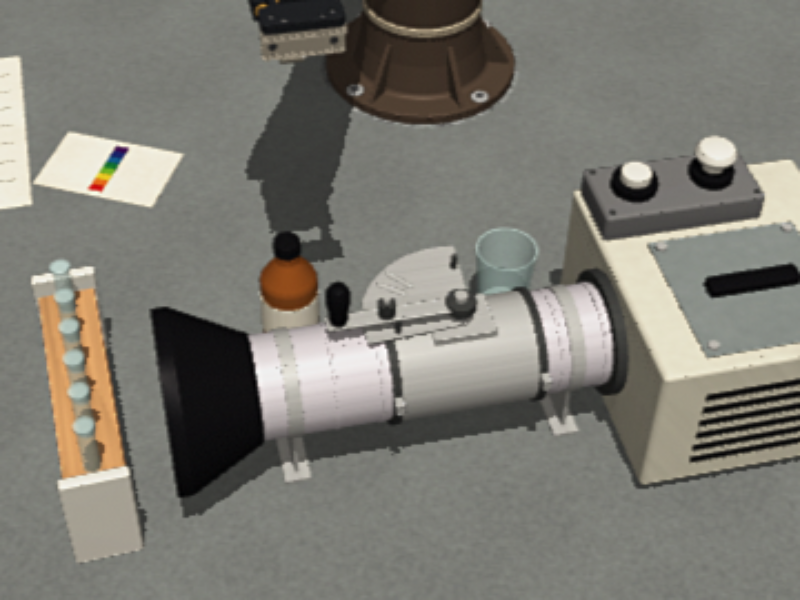

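The lever lies along the duct at about 1.57 rad, the rack, bottle and beaker are where they were, and the hand is clear. I'm handing the job in.

```bash
python3 -c "
from cell import arm
print(arm.sign_off())"
```

```text
the job is handed in; nothing more can be done
None
```

The extractor is started and the damper is fully open. I handed the job in at about 9 s of the 48 s allowed; no verdict is reported.

- **Start button:** I pressed it with the shut fingertips until it stopped at z = 0.216 m, which is its full 6 mm travel. The force there rose to about 23 N, clearly bottomed out. I did not check separately that the fan is running.
- **Damper lever:** I pushed it at the knob with the outside of the shut fingers, past the half-open click to the hard stop, where the force reached about 11 N. After I backed off, the top camera put the lever at 1.571 rad and the scene camera at 1.59 rad; the small difference is within calibration error.
- **Surroundings:** The rack and beaker show no real shift in either camera. The bottle is unmoved in the scene camera, but the arm hid it in the last top view. I never touched the stop button.
- **Hand:** It finished raised at z = 0.30 m, with force near zero and touching nothing.

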